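Set the length stop one notch back and tip the casting down into the bay

TASK

The casting is too long for the bay as the gauge is set. Squeeze the yellow latch tab on the slider grip and slide the red stop exactly one notch farther back (away from the robot), letting the latch spring out into the second notch; then tip the standing casting over so that it lies flat in the bay in front of the stop, orange face up. Leave the other things on the table alone.

Things in the scene. Friction and masses are not known exactly. Their poses are not given: they have to be found in the camera images.
- gauge: Fixed grey length-stop gauge. L-shaped base plate 12 mm thick, x -122 (right half: -40) to 145, y -115 to 115. Origin on the table; x points to its back (away from the robot), y left, z up. Left half: the bay, centre line y = +68, 62 mm between two guides (to z 24, x -115 to 55). Right half: slide rail, centre line y = -65, with a notched steel rack on its right (y -110 to -94, to z 34).
- readout_edge (a point): Middle of the lower front edge of the grey readout box that hangs over the rear of the rail, 130 mm over the table; gauge axes. The box is 110 mm wide (y), reaches 84 mm back and 85 mm up from here. It stops an upright gripper from going on to the second notch: pinch the grip with the tool leaning toward the robot by about 40 degrees (fingers pointing down and to gauge +x).
- slider (a joint): Slider position along gauge +x, m, -0.004 to 0.076. Three notches: 0 (front, the start), 0.036 (second, wanted), 0.072 (third); 2 mm play either way in each. Locked in a notch unless the tab is pressed; 1.5 N friction when free. It carries the grip, an arm to the left (to z 33) and the red stop plate in the bay.
- latch (a joint): Press of the yellow tab into the grip, m: 0 = out, pawl engaged; 0.0075 = fully pressed against the grip. Above 0.005 the pawl is clear of the rack; between notches the tab cannot spring out. Released within about 4 mm of a notch, the rounded pawl finds its way in. Spring 4.5 N at 0, 8.3 N fully pressed.
- grip_mid (a point): Middle of the slider grip, 65 mm over the table, moves with it; gauge axes. Black block leaning 0.5 rad toward the robot, 58 mm long, 28 mm thick, upper end at z 85. Left face (black, fixed) 20 mm to +y of this point; right face is the yellow tab (24 x 38 mm), 25.5 mm to -y when out, 18 when pressed (toward +y). Pinch across gauge y: 45.5 mm, 38 squeezed. Beside it all is free above z 36.
- stop_face (a point): On the front face of the red stop plate (52 mm wide, z 23 to 53 over the table), mid-width, 30 mm over the table, in the bay; gauge axes, moves with the slider: gauge x 22 mm at joint 0, 58 mm in the second notch.
- casting: Loose aluminium casting 36 (x) x 48 (y) x 96 (z) mm, 0.3 to 0.55 kg, standing on end on the base plate at the front of the bay, drilled orange face (-x) toward the robot. Origin: centre of its 36 x 48 foot; z along its length. Wanted: on its plain +x face, orange up, top end toward the stop. Pushed high on the orange face with 1 to 3 N it tips over its far lower edge past 21 degrees.
- steel_cup: Bystander: open grey metal cup, 70 mm wide, 50 mm high; origin centre of its underside.
- masking_tape: Bystander: beige roll of tape lying flat, 103 mm across, 25 mm high; origin centre of its underside.
- pliers: Bystander: pliers with orange handles, 161 x 50 x 14 mm, lying flat; origin under its centre.
- gland: Bystander: small brass screw gland standing on the rear left of the gauge's base plate (gauge x about 115, y 60), 22 mm wide, 24 mm high; origin centre of its underside.

How it is judged:
By the outcome, as a careful person would: the job done as asked, in the order asked, and still so for the second after the job is handed in, with the robot touching nothing.
It also fails if it takes over 42 s, if anything falls off the work surface, if the arm or the gripper's body presses on something with over 40 N, if the wrist force passes 120 N, or if a joint passes its speed limit or range.

ROBOT

A 6-joint arm with a two-finger parallel gripper is mounted at the origin on a cart in front of the work surface, level with it; the furniture and walls round the work are solid. World frame = base frame: x ahead of the robot, y to its left, z up, the work surface at z = 0. Lengths are in m, angles in rad, forces in N, time in s.
With the tool pointing down it reaches from about 0.25 to 0.775 m from the base axis. Payload 8.9 kg.
Tool frame: the origin (TCP) lies at the very end of the fingers, on their centre line; the grasp point (between the pads) lies manip.pinch_z behind it (manip.pinch_z is the distance from the TCP to the grasp point, in m); z points along the fingers, y is the line along which they close (so a half turn about z gives the same grasp; the last joint's range is limited). The gripper opens to 85 mm and grips with 20 to 120 N. Pads are 22 mm wide; open, the fingers measure 114 mm over their backs; the gripper's body (76 mm by 85 mm) begins 54 mm behind the grasp point. The pads swing forward as they close: fully open they stand 13 mm farther back than shut.
Start: joints at [-1.252, 0.291, -0.153, 1.127, 0, 1.431], TCP at [0.232, -0.471, 0.231] pointing down, gripper open.
Joint ranges: [-2.52, 2.52], [-0.91, 1.74], [-1.3, 1.37], [-1.96, 2.02], [-1.52, 1.47], [-3.14, 3.14]. Speed limits (rad/s): [2.22, 2.22, 2.79, 3.14, 3.14, 3.14].

INTERFACE

Orientations are given as [roll, pitch, yaw] about the fixed x, y, z axes, in that order (R = Rz(yaw) Ry(pitch) Rx(roll)).
In Python, from station import manip gives the robot as it stands.
- The arm moves only by the tool steer_hand, called after "Request:" as name(argument=value, ...) on one line, values as JSON. Schema: {"type":"object","properties":{"increments":{"type":"object","properties":{"tx":{"type":"array","items":{"type":"number"},"minItems":1,"maxItems":20},"ty":{"type":"array","items":{"type":"number"},"minItems":1,"maxItems":20},"tz":{"type":"array","items":{"type":"number"},"minItems":1,"maxItems":20},"rx":{"type":"array","items":{"type":"number"},"minItems":1,"maxItems":20},"ry":{"type":"array","items":{"type":"number"},"minItems":1,"maxItems":20},"rz":{"type":"array","items":{"type":"number"},"minItems":1,"maxItems":20}},"additionalProperties":false,"required":["tx","ty","tz","rx","ry","rz"]},"jaw":{"type":"number"},"grip_force":{"type":"number"},"only":{"type":"string"},"quiet":{"type":"boolean"},"lines":{"type":"string"}},"required":["increments"],"additionalProperties":false}. increments is an object with one list for each field, all of the same length, 1 to 20, a row being the entries at one place: tx, ty, tz (the shift in normalised numbers (1 is 0.6 m)), rx, ry, rz (a rotation vector in parts of the range, where 1.0 means 2 pi rad); each row is the pose to reach, as a shift and turn from the pose commanded when the call began, along the tool's axes at that moment; what a row does not reach only later rows make up. A row lasts 1/10 s, in which the tool goes at most 0.05 m and 0.15 rad, less where a joint would pass 70% of its speed; a pose out of reach is approached as far as the arm can. jaw is the finger opening in m, set as the call begins (left out keeps the last). The fingers move at their own pace and stop on an object; grip_force is the grip in N (left out, the last holds). Time passes only in rows, so rows that do not move let the fingers close. The tool returns the time, the measured TCP pose, the force, the opening and the grip force at its end. only (a regular expression) keeps the lines of the reply that match it, lines (a string "A,B") keeps lines A to B, and quiet returns only ok. Shift and turn numbers lie between -1 and 1, and a call with a number outside is refused. Input that does not fit is refused with a message, and nothing moves.
- manip.sense(): the state, without advancing time (a new reading comes with each control period).
- manip.camera(name): name is "side" or "top" or "wrist"; returns the picture (384x512x3 uint8, blue, green, red); there is no depth.
- manip.camera_info(name): a dict with "fx", "fy", "cx", "cy" (pixels), "cam_to_world" (4x4, takes a point from camera to world coordinates). Camera axes: x right, y down, z forward; pixel columns grow to the right and rows downward; lengths in m; the calibration is good to about 2 mm. A picture is of the moment at which its call begins: read the wrist's pose just before it. camera_info takes no time and is no camera call; for the wrist camera it gives the pose at the moment of the call.
- manip.sign_off(): hands the job in; it is judged then, once.
The state is a dict: "time_s": time; "qpos": joint angles; "dq": joint speeds; "tau": joint torques, N m; "eef_pos": TCP position; "tool_rot": TCP orientation; "ft_force": force on the tool from outside, world axes, zero at the start; "ft_torque": the same for the moment, N m; "grip_width": finger opening in m; "grip_force": force on a finger pad.
Only numpy, scipy, OpenCV 4.12 (cv2) and the standard library are available. Lean on these libraries where they do the work, as an engineer would, in place of code of your own. Each camera call takes 0.05 s, during which the arm holds its last target. There are 200 camera calls.

## Working session

There is one attempt and no reset: what is moved stays moved. The work goes in short steps, Python scripts to look and compute and a tool call to move; the robot and the scene stay as the last step left them, time stands still between calls to the robot, and variables do not carry over. Pictures are saved under pics/ and viewed, at most 10 in all, crops included, and the job is handed in when it is done.

```bash
ls; mkdir -p pics; python3 - <<'E'
from station import manip
import cv2,numpy as np
np.set_printoptions(precision=4,suppress=True)
a=manip.camera("side");b=manip.camera("top")
cv2.imwrite("pics/side0.png",a);cv2.imwrite("pics/top0.png",b)
for n in("side","top","wrist"):print(n,manip.camera_info(n))
print(manip.pinch_z,manip.sense())
E
```

```text
pics
station.py
side {'fx': 368.5770548638323, 'fy': 368.5770548638323, 'cx': 257.7422812694752, 'cy': 188.6351247962261, 'cam_to_world': array([[-0.9689, -0.1102,  0.2214,  0.3797],
       [-0.2468,  0.4931, -0.8342,  0.8615],
       [-0.0172, -0.863 , -0.505 ,  0.5483],
       [ 0.    ,  0.    ,  0.    ,  1.    ]])}
top {'fx': 476.79606554958326, 'fy': 476.79606554958326, 'cx': 256.43742805587766, 'cy': 187.45582155946158, 'cam_to_world': array([[ 0.0176, -0.9897,  0.1417,  0.3648],
       [-0.9997, -0.0146,  0.0217,  0.1182],
       [-0.0194, -0.1421, -0.9897,  1.3426],
       [ 0.    ,  0.    ,  0.    ,  1.    ]])}
wrist {'fx': 288.57757638381065, 'fy': 288.57757638381065, 'cx': 257.71575556007343, 'cy': 195.86462208399738, 'cam_to_world': array([[ 0.4418, -0.8555, -0.2701,  0.2996],
       [-0.8971, -0.4216, -0.1322, -0.4366],
       [-0.0008,  0.3007, -0.9537,  0.3735],
       [ 0.    ,  0.    ,  0.    ,  1.    ]])}
0.0187 {'time_s': 0.1, 'qpos': array([-1.2523,  0.2912, -0.154 ,  1.1267, -0.    ,  1.4315]), 'dq': array([ 0.0005, -0.002 ,  0.0024, -0.0002,  0.0011,  0.    ]), 'tau': array([  0.0023, -53.7979,  33.1918,   0.0093,  -0.0002,   0.    ]), 'eef_pos': array([ 0.2319, -0.4706,  0.2308]), 'tool_rot': array([-3.1404, -0.0002,  0.4578]), 'ft_force': array([-0.3656,  0.6349,  0.3935]), 'ft_torque': array([-0.0134, -0.0371,  0.0226]), 'grip_force': 0.0, 'grip_width': 0.0853858389786154}
```

View pics/side0.png

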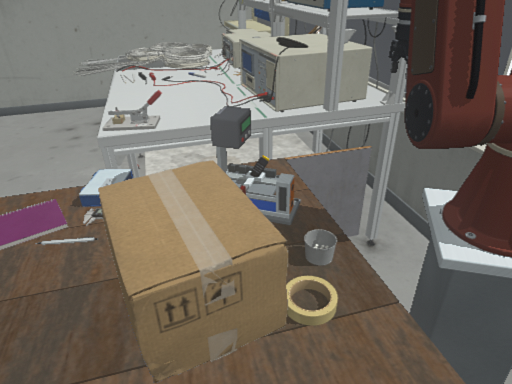

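View pics/top0.png

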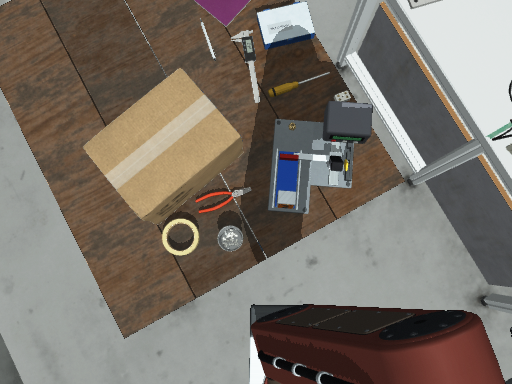

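Top view: gauge around (310,165), about 5° rotated; bay at left with the casting near (288,200); grip near (345,165); readout box at (348,120). The side view is partly hidden by the carton. I'll zoom in on both.

```bash
python3 - <<'E'
import cv2,numpy as np
b=cv2.imread("pics/top0.png")[90:225,255:385];a=cv2.imread("pics/side0.png")[100:230,200:310]
b=cv2.resize(b,None,fx=4,fy=4,interpolation=cv2.INTER_CUBIC);a=cv2.resize(a,(254,300),interpolation=cv2.INTER_CUBIC)
c=np.zeros((540,780,3),np.uint8);c[:,:520]=b;c[:300,524:778]=a;cv2.imwrite("pics/z0.png",c)
E
```

```text
(no output)
```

View pics/z0.png

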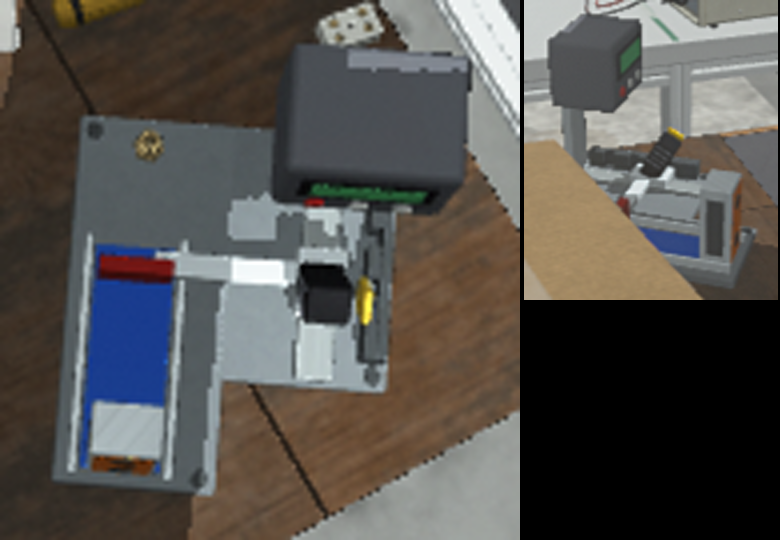

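The zoom shows the base plate corners at zoomed (82,117), (53,480), (213,493), (385,391); casting top (91..165, 402..458), orange face visible below it; grip top at (327,305), yellow tab at (367,300). The red stop is at (135,268) and the gland at (149,146).

```bash
cat > h.py <<'E'
from station import manip
import cv2,numpy as np
from scipy.spatial.transform import Rotation as R
np.set_printoptions(precision=4,suppress=True)
def ray(i,p):
    M=i["cam_to_world"];d=M[:3,:3]@[(p[0]-i["cx"])/i["fx"],(p[1]-i["cy"])/i["fy"],1];return M[:3,3],d
def onz(i,p,z):
    o,d=ray(i,p);return o+d*(z-o[2])/d[2]
def proj(i,P):
    M=i["cam_to_world"];c=M[:3,:3].T@(np.array(P)-M[:3,3]);return np.array([c[0]/c[2]*i["fx"]+i["cx"],c[1]/c[2]*i["fy"]+i["cy"]])
def fit(G,W):  # 2D rigid: W = Rz(yaw) G + t
    G=np.array(G,float);W=np.array(W)[:,:2];g=G-G.mean(0);w=W-W.mean(0)
    y=np.arctan2((g[:,0]*w[:,1]-g[:,1]*w[:,0]).sum(),(g*w).sum());c,s=np.cos(y),np.sin(y);A=np.array([[c,-s],[s,c]])
    t=W.mean(0)-A@G.mean(0);return y,t,(W-t-G@A.T)
E
python3 - <<'E'
from h import *
i=manip.camera_info("top");z=lambda p:(p[0]/4+255-.4,p[1]/4+90-.4)
W=[onz(i,z(p),.012) for p in [(82,117),(53,480),(385,391)]]
y,t,r=fit([(145,115),(-122,115),(-40,-115)]and np.array([(145,115),(-122,115),(-40,-115)])/1e3,W)
print(y,t,r)
c,s=np.cos(y),np.sin(y);A=np.array([[c,-s],[s,c]])
g=lambda w:A.T@(w[:2]-t)*1e3
for n,p,h in [("frontright",(213,493),.012),("cast top TL",(94,402),.108),("TR",(165,404),.108),("BR",(160,460),.108),("BL",(90,458),.108),("stop top l",(100,255),.053),("stop top r",(174,260),.053),("tab",(367,300),.065),("gland",(149,146),.036),("ro front l",(278,200),.13),("ro r",(437,212),.13)]:
    w=onz(i,z(p),h);print(n,w,g(w))
E
```

```text
-0.0634489747796775 [ 0.606  -0.0074] [[-0.0025 -0.001 ]
 [ 0.0017 -0.0008]
 [ 0.0008  0.0018]]
frontright [0.4858 0.0025 0.012 ] [-120.5369    2.2899]
cast top TL [0.5354 0.0885 0.108 ] [-76.471  91.297]
TR [0.5348 0.0422 0.108 ] [-74.1614  45.0495]
BR [0.498  0.0453 0.108 ] [-111.0527   45.7409]
BL [0.4986 0.0907 0.108 ] [-113.3338   91.1497]
stop top l [0.6454 0.0842 0.053 ] [33.5825 93.9628]
stop top r [0.6426 0.0332 0.053 ] [33.985  42.9134]
tab [ 0.6141 -0.097   0.065 ] [ 13.752  -88.8351]
gland [0.728  0.0501 0.036 ] [118.0888  65.1729]
ro front l [ 0.6667 -0.029   0.13  ] [ 61.9921 -17.6478]
ro r [ 0.6601 -0.1318  0.13  ] [  61.8607 -120.6543]
```

```bash
cat >> h.py <<'E'
YAW=-0.064;T=np.array([.605,-.0075])
def g2w(g,yaw=None):
    yaw=YAW if yaw is None else yaw
    return np.append(R.from_euler('z',yaw).as_matrix()[:2,:2]@np.array(g[:2])+T,g[2])
def w2g(w): return np.append(R.from_euler('z',-YAW).as_matrix()[:2,:2]@(np.array(w[:2])-T),w[2])
def Rt(lean,yaw=None): # tool +x toward robot, fingers down and to gauge +x by lean
    yaw=YAW if yaw is None else yaw
    z=np.array([np.sin(lean),0,-np.cos(lean)]);y=np.array([0,1,0.]) if 0 else np.array([0,1.,0]);x=np.cross(y,z)
    return R.from_euler('z',yaw)*R.from_matrix(np.c_[x,y,z])
def row(P,Rw):
    s=manip.sense();R0=R.from_euler('xyz',s["tool_rot"])
    print("dxyz",R0.inv().apply(np.array(P)-s["eef_pos"]),"rv",(R0.inv()*Rw).as_rotvec())
E
python3 - <<'E'
from h import *
print(Rt(.7).as_matrix(), Rt(0).as_euler('xyz'))
s=manip.sense();R0=R.from_euler('xyz',s["tool_rot"]);i=manip.camera_info("wrist")["cam_to_world"]
print("cam in tool",R0.inv().apply(i[:3,3]-s["eef_pos"]),(R0.inv().as_matrix()@i[:3,:3]))
row([.42,-.08,.28],Rt(0));row([.42,-.08,.28],Rt(.7))
E
```

```text
[[-0.7633  0.064   0.6429]
 [ 0.0489  0.998  -0.0412]
 [-0.6442  0.     -0.7648]] [3.1416 0.     3.0776]
cam in tool [ 0.0757 -0.0007 -0.1427] [[-0.0001 -0.9537 -0.3008]
 [ 1.     -0.0002  0.0003]
 [-0.0004 -0.3008  0.9537]]
dxyz [ 0.3413 -0.2673 -0.0488] rv [-0.0002 -0.0016 -2.6198]
dxyz [ 0.3413 -0.2673 -0.0488] rv [-0.9059 -0.2433 -2.4812]
```

The manual's scale: shifts go in shares of 0.6 m and turns go in shares of 2 pi rad. Converting my numbers, 0.34 m / 0.6 = 0.5667, -0.267 m / 0.6 = -0.445, -2.481 rad / 6.2832 = -0.3949.

Request:
steer_hand(increments={"tx": [0.3333,0.3333,0.3333,0.3333,0.3333,0.5667,0.5667,0.5667,0.5667,0.5667,0.5667,0.5667,0.5667,0.5667,0.5667,0.5667,0.5667,0.5667,0.5667,0.5667],"ty": [-0.1667,-0.1667,-0.1667,-0.1667,-0.1667,-0.445,-0.445,-0.445,-0.445,-0.445,-0.445,-0.445,-0.445,-0.445,-0.445,-0.445,-0.445,-0.445,-0.445,-0.445],"tz": [-0.0833,-0.0833,-0.0833,-0.0833,-0.0833,-0.0833,-0.0833,-0.0833,-0.0833,-0.0833,-0.0833,-0.0833,-0.0833,-0.0833,-0.0833,-0.0833,-0.0833,-0.0833,-0.0833,-0.0833],"rx": [-0.0477,-0.0477,-0.0477,-0.0477,-0.0477,-0.1442,-0.1442,-0.1442,-0.1442,-0.1442,-0.1442,-0.1442,-0.1442,-0.1442,-0.1442,-0.1442,-0.1442,-0.1442,-0.1442,-0.1442],"ry": [-0.0127,-0.0127,-0.0127,-0.0127,-0.0127,-0.0387,-0.0387,-0.0387,-0.0387,-0.0387,-0.0387,-0.0387,-0.0387,-0.0387,-0.0387,-0.0387,-0.0387,-0.0387,-0.0387,-0.0387],"rz": [-0.1273,-0.1273,-0.1273,-0.1273,-0.1273,-0.3949,-0.3949,-0.3949,-0.3949,-0.3949,-0.3949,-0.3949,-0.3949,-0.3949,-0.3949,-0.3949,-0.3949,-0.3949,-0.3949,-0.3949]}, jaw=0.085, grip_force=30)

```text
time_s: 2.1
eef_pos: [0.4188, -0.0816, 0.2811]
tool_rot: [3.141, 0.7, 3.073]
ft_force: [-0.7, -0.1, 0.1]
grip_width: 0.0851
grip_force: 0.0
```

```bash
python3 - <<'E'
from h import *
row([.42,-.08,.28],Rt(.7));print(manip.sense()["qpos"])
cv2.imwrite("pics/w1.png",manip.camera("wrist"))
E
```

```text
dxyz [-0.0002  0.0017  0.0015] rv [-0.0023 -0.0003 -0.0037]
[-0.6461 -0.4658 -0.951   0.4717  0.3599 -0.4624]
```

View pics/w1.png

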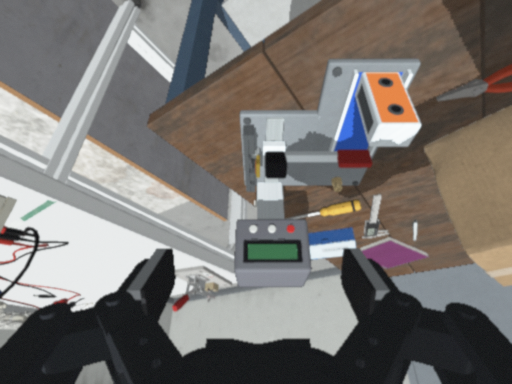

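Wrist view from the robot's side: grip end at (274,163) with the yellow tab at its left (258,165), red stop (353,158), casting's orange face at (388,95) toward the robot. I'll zoom in to refine this.

```bash
python3 - <<'E'
import cv2
b=cv2.imread("pics/w1.png")[50:220,230:430]
cv2.imwrite("pics/z1.png",cv2.resize(b,(700,595),interpolation=cv2.INTER_CUBIC))
E
```

```text
(no output)
```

View pics/z1.png

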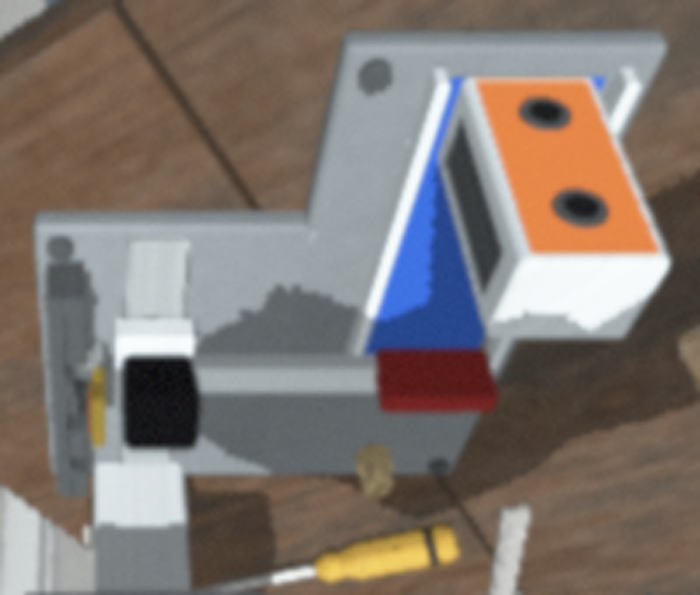

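The zoom gives plate corners at (38,222), (348,44), (662,46), (450,474), and the grip end face spanning (124..198, 358..446). The tab's outer edge is at about x=90, and the casting orange bottom edge is at (475..590, 78).

```bash
python3 - <<'E'
from h import *
i=manip.camera_info("wrist");z=lambda p:(p[0]/3.5+230-.36,p[1]/3.5+50-.36)
W=[onz(i,z(p),.012) for p in [(38,222),(662,46),(450,474)]]
y,t,r=fit(np.array([(-40,-115),(-122,115),(145,115)])/1e3,W);print(y,t,r*1e3)
for yy,tt in((y,t),(YAW,T)):
  A=R.from_euler('z',yy).as_matrix()[:2,:2];g=lambda w:A.T@(w[:2]-tt)*1e3
  for n,p,h in [("fr",(348,44),.012),("grip top far L",(198,446),.085),("far R",(128,448),.085),("tab out near",(90,370),.065),("tab out far",(92,445),.065),("stop front R",(377,352),.053),("stop L",(487,350),.053),("cast foot R",(475,78),.012),("cast foot L",(590,78),.012),("cast top R",(525,255),.108),("cast L",(668,258),.108)]:
    print(n,g(onz(i,z(p),h)))
E
```

```text
-0.06659425861007112 [ 0.6053 -0.0069] [[-1.0045  3.2073]
 [ 1.1285 -3.3007]
 [-0.1241  0.0934]]
fr [-121.4973    1.1226]
grip top far L [ 17.4726 -43.9385]
far R [ 18.9028 -73.9157]
tab out near [ -8.8573 -90.1286]
tab out far [ 44.0644 -89.6063]
stop front R [-6.36   31.9933]
stop L [-7.591  78.4182]
cast foot R [-108.1659   49.9126]
cast foot L [-108.1342   91.5886]
cast top R [-113.3055   44.4629]
cast L [-112.0378   88.9784]
fr [-121.2362    2.0595]
grip top far L [ 17.6164 -43.362 ]
far R [ 18.9688 -73.3427]
tab out near [ -8.8333 -89.4836]
tab out far [ 44.0896 -89.0986]
stop front R [-6.0192 32.6314]
stop L [-7.1298 79.0594]
cast foot R [-107.7783   50.8148]
cast foot L [-107.6385   92.4905]
cast top R [-112.932    45.3784]
cast L [-111.5488   89.8905]
```

```bash
sed -i 's/^YAW=.*/YAW=-0.065;T=np.array([.6052,-.0072])/' h.py; python3 - <<'E'
from h import *
i=manip.camera_info("wrist");j=manip.camera_info("top");zw=lambda p:(p[0]/3.5+230-.36,p[1]/3.5+50-.36);zt=lambda p:(p[0]/4+255-.4,p[1]/4+90-.4)
def tri(pt,pw):
    (o1,d1),(o2,d2)=ray(j,zt(pt)),ray(i,zw(pw));a=np.linalg.lstsq(np.c_[d1,-d2],o2-o1,rcond=None)[0]
    A,B=o1+a[0]*d1,o2+a[1]*d2;print(w2g((A+B)/2)*1e3,"gap",np.linalg.norm(A-B)*1e3)
tri((367,325),(92,445));tri((367,278),(90,370));tri((327,324),(162,358));tri((327,324),(162,446));tri((325,263),(162,446));tri((100,256),(492,408));tri((135,279),(432,352))
E
```

```text
[ -9.5614 -86.4237 103.5101] gap 4.951837363484707
[ 38.1012 -92.2894  25.5933] gap 3.878704619601921
[ -2.6108 -61.7304  54.0297] gap 5.532197497974616
[-11.2606 -59.3998 105.3463] gap 3.805877693175586
[ 36.5817 -57.9781  71.147 ] gap 0.6873417321922014
[33.5234 94.068  52.1551] gap 0.6779428551688608
[24.4843 68.2917 26.3799] gap 1.295023805504938
```

```bash
python3 - <<'E'
from h import *
z=Rt(.7).apply([0,0,1]);p=g2w([.014,-.0645,.065]);P=p+.0187*z
row(P-.09*z,Rt(.7));row(P,Rt(.7));print(P)
E
```

```text
dxyz [-0.0099  0.0217  0.2197] rv [-0.001  -0.0001 -0.0019]
dxyz [-0.01    0.0218  0.3097] rv [-0.001  -0.0001 -0.0019]
[ 0.627  -0.0733  0.0507]
```

To row units: 0.22 m / 0.6 = 0.3667, 0.2 m / 0.6 = 0.3333, -0.002 rad / 6.2832 = -0.0003.

Request:
steer_hand(increments={"tx": [-0.0167,-0.0167,-0.0167,-0.0167,-0.0167,-0.0167],"ty": [0.0367,0.0367,0.0367,0.0367,0.0367,0.0367],"tz": [0.0833,0.1667,0.25,0.3333,0.3667,0.3667],"rx": [0,0,0,0,0,0],"ry": [0,0,0,0,0,0],"rz": [0,0,0,0,-0.0003,-0.0003]})

```text
time_s: 2.75
eef_pos: [0.5695, -0.0674, 0.1158]
tool_rot: [3.141, 0.695, 3.079]
ft_force: [-0.7, 0.7, -0.7]
grip_width: 0.0852
grip_force: 0.0
```

```bash
python3 - <<'E'
from h import *
z=Rt(.7).apply([0,0,1]);P=g2w([.014,-.0645,.065])+.0187*z
row(P,Rt(.7));b=manip.camera("wrist");cv2.imwrite("pics/w2.png",b)
i=manip.camera_info("wrist");print([proj(i,g2w(q)) for q in([.014,-.045,.065],[.014,-.0905,.065],[.014,-.065,.065])])
E
```

```text
dxyz [-0.0026 -0.0023  0.087 ] rv [ 0.0019 -0.005   0.002 ]
[array([279.792 , 210.9658]), array([222.0993, 210.8589]), array([254.4384, 210.9188])]
```

View pics/w2.png

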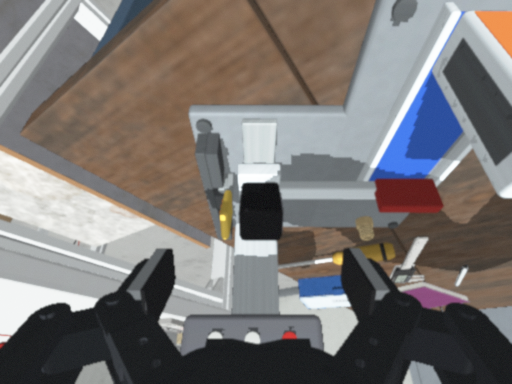

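The wrist view shows black grip columns 241–281 and the tab's outer edge at about 219, against a predicted 280/222, so they match. Going in.

To row units: 0.087 m / 0.6 = 0.145, 0.07 m / 0.6 = 0.1167, -0.005 rad / 6.2832 = -0.0008.

Request:
steer_hand(increments={"tx": [-0.005,-0.005,-0.005,-0.005],"ty": [-0.005,-0.005,-0.005,-0.005],"tz": [0.0667,0.1167,0.145,0.145],"rx": [0,0,0,0],"ry": [0,-0.0008,-0.0008,-0.0008],"rz": [0,0.0003,0.0003,0.0003]})

```text
time_s: 3.2
eef_pos: [0.6281, -0.0755, 0.0554]
tool_rot: [-3.141, 0.706, 3.078]
ft_force: [-0.2, -0.6, 0.5]
grip_width: 0.0852
grip_force: 0.0
```

```bash
python3 - <<'E'
from h import *
z=Rt(.7).apply([0,0,1]);P=g2w([.014,-.0645,.065])+.0187*z
row(P,Rt(.7));print(w2g(manip.sense()["eef_pos"]))
E
```

```text
dxyz [0.004  0.0022 0.0028] rv [-0.      0.0057  0.0008]
[ 0.0272 -0.0667  0.0554]
```

To row units: 0.004 m / 0.6 = 0.0067, 0.003 m / 0.6 = 0.005, 0.005 rad / 6.2832 = 0.0008.

Request:
steer_hand(increments={"tx": [0.0067,0.0067],"ty": [0.0033,0.0033],"tz": [0.005,0.005],"rx": [0,0],"ry": [0.0008,0.0008],"rz": [0,0]})

```text
time_s: 3.4
eef_pos: [0.6261, -0.0733, 0.0513]
tool_rot: [-3.14, 0.701, 3.078]
ft_force: [-0.7, 0.2, -0.2]
grip_width: 0.0848
grip_force: 0.0
```

Request:
steer_hand(increments={"tx": [0,0,0,0,0,0],"ty": [0,0,0,0,0,0],"tz": [0,0,0,0,0,0],"rx": [0,0,0,0,0,0],"ry": [0,0,0,0,0,0],"rz": [0,0,0,0,0,0]}, jaw=0.03, grip_force=25)

```text
time_s: 4.0
eef_pos: [0.6277, -0.0719, 0.0514]
tool_rot: [3.14, 0.703, 3.08]
ft_force: [-0.5, 10.2, 7.7]
grip_width: 0.0375
grip_force: 27.0
```

```bash
python3 - <<'E'
from h import *
s=manip.sense();print(w2g(s["eef_pos"]),s["ft_force"],s["grip_width"])
E
```

```text
[ 0.0267 -0.0631  0.0514] [-0.4831 10.1832  7.688 ] 0.03746038892506368
```

To row units: -0.0275 m / 0.6 = -0.0458, 0.0232 m / 0.6 = 0.0387.

Request:
steer_hand(increments={"tx": [-0.005,-0.0117,-0.0183,-0.025,-0.0317,-0.0383,-0.0458,-0.0458,-0.0458],"ty": [0.0025,0.0025,0.0025,0.0025,0.0025,0.0025,0.0025,0.0025,0.0025],"tz": [0.005,0.01,0.0158,0.0208,0.0267,0.0325,0.0387,0.0387,0.0387],"rx": [0,0,0,0,0,0,0,0,0],"ry": [0,0,0,0,0,0,0,0,0],"rz": [0,0,0,0,0,0,0,0,0]})

```text
time_s: 4.9
eef_pos: [0.6639, -0.0743, 0.0514]
tool_rot: [-3.14, 0.704, 3.079]
ft_force: [1.6, 4.0, 6.7]
grip_width: 0.037
grip_force: 26.3
```

```bash
python3 - <<'E'
from h import *
s=manip.sense();print(w2g(s["eef_pos"]),s["ft_force"],s["grip_width"])
b=manip.camera("top");cv2.imwrite("pics/t3.png",b);a=cv2.imread("pics/top0.png")
for im in(a,b):
    h=cv2.cvtColor(im,cv2.COLOR_BGR2HSV);m=((h[...,0]<8)|(h[...,0]>172))&(h[...,1]>150)&(h[...,2]>60);m[:145]=0;m[175:]=0;m[:,:275]=0;m[:,305:]=0
    ys,xs=np.nonzero(m);print(len(xs),xs.mean(),ys.mean(),w2g(onz(manip.camera_info("top"),(xs.mean(),ys.mean()),.053))) if len(xs) else print("none")
E
```

```text
[ 0.063  -0.0631  0.0514] [1.603  4.0359 6.7118] 0.036972193379818274
71 288.50704225352115 156.0281690140845 [0.0286 0.0688 0.053 ]
31 290.38709677419354 145.4516129032258 [0.0588 0.0658 0.053 ]
```

```bash
python3 - <<'E'
from h import *
for n in("top0","t3"):
    im=cv2.imread(f"pics/{n}.png");h=cv2.cvtColor(im,cv2.COLOR_BGR2HSV);m=((h[...,0]<8)|(h[...,0]>172))&(h[...,1]>150)&(h[...,2]>60);m[:125]=0;m[175:]=0;m[:,:272]=0;m[:,301:]=0
    ys,xs=np.nonzero(m);print(len(xs),xs.min(),xs.max(),w2g(onz(manip.camera_info("top"),(xs.mean(),ys.mean()),.053)))
E
```

```text
71 280 297 [0.0286 0.0688 0.053 ]
101 281 298 [0.0643 0.0691 0.053 ]
```

Request:
steer_hand(increments={"tx": [0,0,0,0,0,0,0,0],"ty": [0,0,0,0,0,0,0,0],"tz": [0,0,0,0,0,0,0,0],"rx": [0,0,0,0,0,0,0,0],"ry": [0,0,0,0,0,0,0,0],"rz": [0,0,0,0,0,0,0,0]}, jaw=0.08)

```text
time_s: 5.75
eef_pos: [0.6627, -0.0744, 0.0501]
tool_rot: [-3.141, 0.7, 3.078]
ft_force: [-0.4, -0.1, -0.1]
grip_width: 0.0801
grip_force: 0.0
```

Request:
steer_hand(increments={"tx": [0,0,0,0,0],"ty": [0,0,0,0,0],"tz": [-0.05,-0.1,-0.15,-0.2,-0.2],"rx": [0,0,0,0,0],"ry": [0,0,0,0,0],"rz": [0,0,0,0,0]})

```text
time_s: 6.25
eef_pos: [0.5849, -0.0694, 0.1445]
tool_rot: [-3.139, 0.704, 3.079]
ft_force: [0.9, 1.0, 0.3]
grip_width: 0.0798
grip_force: 0.0
```

```bash
python3 - <<'E'
from h import *
b=manip.camera("top");cv2.imwrite("pics/t4.png",b);h=cv2.cvtColor(b,cv2.COLOR_BGR2HSV);m=((h[...,0]<8)|(h[...,0]>172))&(h[...,1]>150)&(h[...,2]>60);m[:125]=0;m[175:]=0;m[:,:272]=0;m[:,301:]=0
ys,xs=np.nonzero(m);print(len(xs),w2g(onz(manip.camera_info("top"),(xs.mean(),ys.mean()),.053)))
w=manip.camera("wrist");i=manip.camera_info("wrist")
u,v=proj(i,g2w([.05,-.075,.065])).astype(int);print(u,v,w2g(manip.sense()["eef_pos"]))
c=w[max(v-60,0):v+60,max(u-80,0):u+80];cv2.imwrite("pics/z4.png",cv2.resize(c,None,fx=4,fy=4,interpolation=cv2.INTER_CUBIC))
E
```

```text
91 [0.0621 0.0688 0.053 ]
245 195 [-0.0151 -0.0636  0.1428]
```

View pics/z4.png

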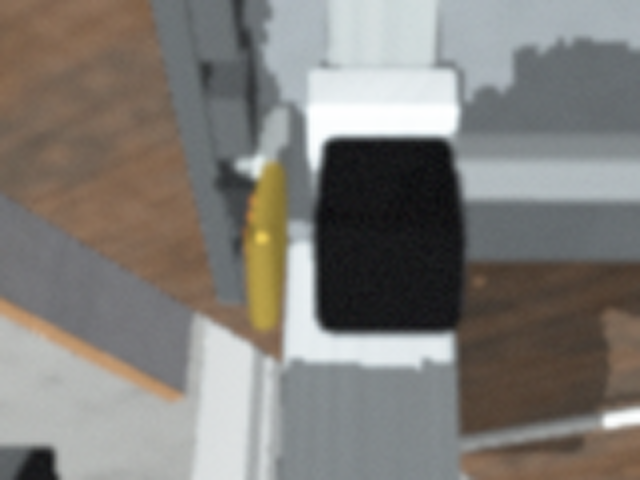

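The zoom shows the yellow tab sprung out, with a clear gap to the black block (286–318), and the white pawl seated in a rack slot at (245,165). The stop has moved about one notch, so next is the casting.

```bash
python3 - <<'E'
from h import *
row(g2w([-.155,.068,.18]),Rt(0));row(g2w([-.155,.068,.18]),Rt(.0))
E
```

```text
dxyz [ 0.0825  0.1316 -0.1189] rv [-0.0011  0.7025  0.0012]
dxyz [ 0.0825  0.1316 -0.1189] rv [-0.0011  0.7025  0.0012]
```

To row units: 0.132 m / 0.6 = 0.22, -0.05 m / 0.6 = -0.0833, 0.7025 rad / 6.2832 = 0.1118.

Request:
steer_hand(increments={"tx": [0,0.0333,0.0833,0.1167,0.1367,0.1367,0.1367,0.1367,0.1367],"ty": [0,0.0667,0.1333,0.1833,0.22,0.22,0.22,0.22,0.22],"tz": [-0.0833,-0.1333,-0.1833,-0.1983,-0.1983,-0.1983,-0.1983,-0.1983,-0.1983],"rx": [0,0,0,0,0,-0.0002,-0.0002,-0.0002,-0.0002],"ry": [0,0.0239,0.0477,0.0716,0.0955,0.1118,0.1118,0.1118,0.1118],"rz": [0,0,0,0,0,0.0002,0.0002,0.0002,0.0002]}, jaw=0, grip_force=20)

```text
time_s: 7.25
eef_pos: [0.4543, 0.0709, 0.1788]
tool_rot: [3.141, -0.001, 3.076]
ft_force: [-0.9, 0.0, -0.4]
grip_width: 0.0004
grip_force: 0.0
```

```bash
python3 - <<'E'
from h import *
row(g2w([-.155,.068,.085]),Rt(0));s=manip.sense();print(w2g(s["eef_pos"]),s["grip_width"],s["ft_force"])
b=manip.camera("wrist");cv2.imwrite("pics/w5.png",b);i=manip.camera_info("wrist")
h=cv2.cvtColor(b,cv2.COLOR_BGR2HSV);m=((h[...,0]<16)&(h[...,0]>5)&(h[...,1]>170)&(h[...,2]>150)).astype(np.uint8)
n,l,st,c=cv2.connectedComponentsWithStats(m);k=1+np.argmax(st[1:,4]);print(st[k],c[k],[proj(i,g2w(q)) for q in([-.112,.044,.108],[-.112,.092,.108],[-.112,.044,.012],[-.112,.092,.012])])
E
```

```text
dxyz [-0.0008 -0.0001  0.0938] rv [ 0.0003 -0.0015 -0.0003]
[-0.1556  0.0681  0.1788] 0.00042642621652124276 [-0.9442  0.0362 -0.3679]
[239 221  39  24 375] [258.6853 231.064 ] [array([228.9774, 258.4807]), array([286.4945, 258.4458]), array([236.8911, 216.23  ]), array([278.562 , 216.2038])]
```

View pics/w5.png

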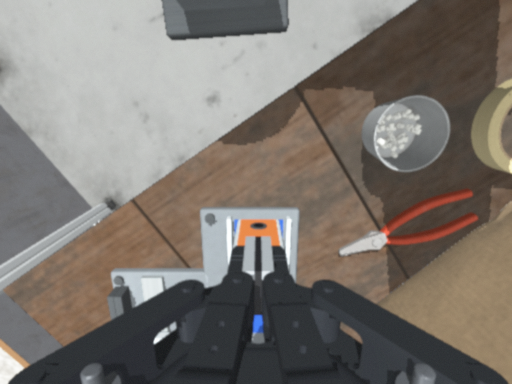

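The wrist view shows the orange face centred at column 258, straight beneath the closed fingers. Next I lower the fingers in front of it and push.

To row units: 0.092 m / 0.6 = 0.1533, 0.045 m / 0.6 = 0.075.

Request:
steer_hand(increments={"tx": [0,0,0,0],"ty": [0,0,0,0],"tz": [0.075,0.1417,0.1533,0.1533],"rx": [0,0,0,0],"ry": [0,0,0,0],"rz": [0,0,0,0]})

```text
time_s: 7.7
eef_pos: [0.4534, 0.071, 0.0879]
tool_rot: [3.141, -0.003, 3.076]
ft_force: [1.1, 0.4, 0.5]
grip_width: 0.0004
grip_force: 0.0
```

Request:
steer_hand(increments={"tx": [-0.0167,-0.0333,-0.0433,-0.05,-0.0567,-0.0633,-0.07,-0.0767,-0.0833],"ty": [0,0,0,0,0,0,0,0,0],"tz": [0,0,0,0,0,0,0,0,0],"rx": [0,0,0,0,0,0,0,0,0],"ry": [0,0,0,0,0,0,0,0,0],"rz": [0,0,0,0,0,0,0,0,0]})

```text
time_s: 8.6
eef_pos: [0.5048, 0.0681, 0.0877]
tool_rot: [3.141, -0.002, 3.077]
ft_force: [-1.1, 0.0, -0.4]
grip_width: 0.0001
grip_force: 0.4
```

```bash
python3 - <<'E'
from h import *
s=manip.sense();print(w2g(s["eef_pos"]),s["ft_force"]);b=manip.camera("wrist")
h=cv2.cvtColor(b,cv2.COLOR_BGR2HSV);m=((h[...,0]<16)&(h[...,0]>5)&(h[...,1]>170)&(h[...,2]>150)).astype(np.uint8)
n,l,st,c=cv2.connectedComponentsWithStats(m);k=1+np.argmax(st[1:,4]);i=manip.camera_info("wrist");print(st[k],c[k],w2g(onz(i,(st[k][0]+st[k][2]/2,st[k][1]),.012)))
E
```

```text
[-0.1051  0.0686  0.0877] [-1.0969  0.0078 -0.3925]
[288 262   3  12  18] [289.5    266.8333] [-0.0544  0.0958  0.012 ]
```

To row units: -0.03 m / 0.6 = -0.05, -0.028 m / 0.6 = -0.0467.

Request:
steer_hand(increments={"tx": [-0.0067,-0.0133,-0.02,-0.0267,-0.0333,-0.04,-0.0467,-0.05],"ty": [0,0,0,0,0,0,0,0],"tz": [0,0,0,0,0,0,0,0],"rx": [0,0,0,0,0,0,0,0],"ry": [0,0,0,0,0,0,0,0],"rz": [0,0,0,0,0,0,0,0]})

```text
time_s: 9.45
eef_pos: [0.5349, 0.0661, 0.0877]
tool_rot: [3.141, -0.002, 3.077]
ft_force: [-0.4, 0.5, 0.1]
grip_width: -0.0002
grip_force: 0.0
```

```bash
python3 - <<'E'
from h import *
s=manip.sense();print(w2g(s["eef_pos"]),s["ft_force"]);cv2.imwrite("pics/w6.png",manip.camera("wrist"));cv2.imwrite("pics/s6.png",manip.camera("side"))
a=cv2.imread("pics/s6.png")[100:250,200:330];b=cv2.imread("pics/w6.png")[190:340,180:340]
cv2.imwrite("pics/z6.png",np.hstack([cv2.resize(a,(390,450)),cv2.resize(b,(400,450))]))
E
```

```text
[-0.0749  0.0686  0.0877] [-0.4302  0.5496  0.0923]
```

View pics/z6.png

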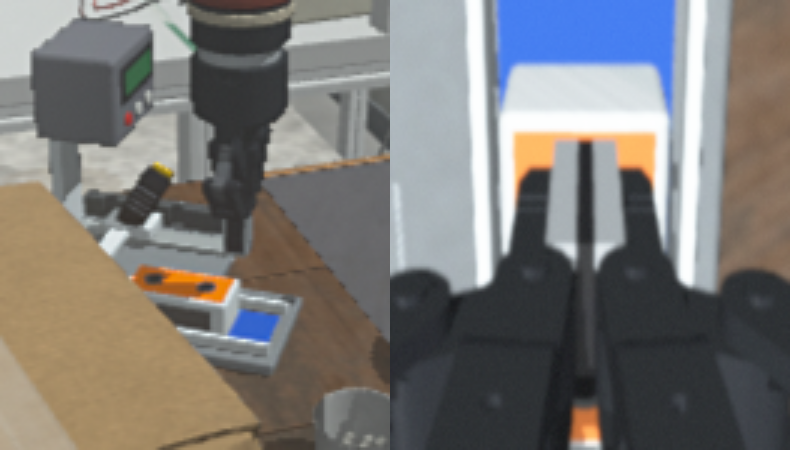

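The side and wrist crops show the casting lying flat, orange up, between the guides. I'll retreat and check its position against the stop from above.

To row units: 0.18 m / 0.6 = 0.3, -0.16 m / 0.6 = -0.2667.

Request:
steer_hand(increments={"tx": [0,0.0333,0.1,0.1667,0.2333,0.3,0.3],"ty": [0,0,0,0,0,0,0],"tz": [-0.0833,-0.1667,-0.2333,-0.2667,-0.2667,-0.2667,-0.2667],"rx": [0,0,0,0,0,0,0],"ry": [0,0,0,0,0,0,0],"rz": [0,0,0,0,0,0,0]})

```text
time_s: 10.25
eef_pos: [0.3505, 0.0781, 0.2481]
tool_rot: [3.141, -0.004, 3.078]
ft_force: [-0.6, 0.1, -0.2]
grip_width: -0.0001
grip_force: 0.0
```

```bash
python3 - <<'E'
from h import *
b=manip.camera("top");cv2.imwrite("pics/t7.png",b);cv2.imwrite("pics/z7.png",cv2.resize(b[90:225,255:385],None,fx=4,fy=4,interpolation=cv2.INTER_CUBIC))
i=manip.camera_info("top");h=cv2.cvtColor(b,cv2.COLOR_BGR2HSV)[:,:,:];m=(h[...,0]<18)&(h[...,0]>6)&(h[...,1]>170)&(h[...,2]>120);m[:,:272]=0;m[:,310:]=0;m[:130]=0;m[220:]=0
ys,xs=np.nonzero(m);print(len(xs),xs.min(),xs.max(),ys.min(),ys.max(),w2g(onz(i,(xs.mean(),ys.min()-.5),.048)),w2g(onz(i,(xs.mean(),ys.max()+.5),.048)))
E
```

```text
341 280 295 160 191 [0.0197 0.0715 0.048 ] [-0.0693  0.0649  0.048 ]
```

View pics/z7.png

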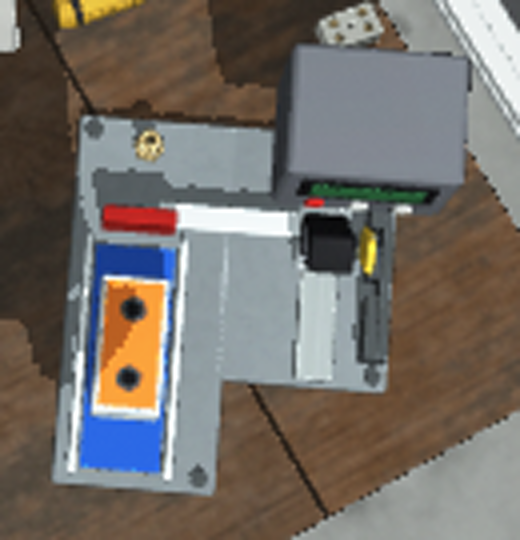

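The top view shows the casting flat at (130,345), orange up, between the guides. The stop is one notch back at (138,220), and the gland hasn't moved.

```bash
python3 -c "
from station import manip
print(manip.sign_off())"
```

```text
the job is handed in; nothing more can be done
None
```

The job is handed in: the red stop is latched in the second notch, and the casting lies flat in the bay in front of it, orange face up, with nothing else on the table touched (about 10 s of the 42 s used).

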